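Clamp the control unit under the test probe

TASK

Put the finned engine control unit flat in the vise, right way up, slide it until its round test spot is centred under the fixed probe tip, then wind the crank until the vise holds the unit firmly between both jaws. Do not bump the probe stand, and leave the screwdriver, the can and the black interface box where they are.

Things in the scene. Friction and masses are not known exactly. Their poses are not given: they have to be found in the camera images.
- unit: loose aluminium engine control unit, 160 x 66 x 28 mm (x, y, z), about 0.4 kg, black connector block at its -x end, lying flat on the bench at first. Origin: centre of the underside; z up. A finned heat sink stands on its top; the round test spot is on the flat top near its +x end. In the vise it lies with its length along the jaws, spot to vise +x, and may stick out past the jaws
- spot (a point): centre of the test spot, a round steel dot in a dark 20 mm disc on top of the unit, 60 mm to +x of the unit's origin, 28 mm above its underside, flush
- fins (a point): centre of the top face of the unit's finned heat sink, a solid block 50 mm long (unit x), 40 mm wide (y) and 28 mm high, centred 20 mm to -x of the unit's origin; this point is 56 mm above the unit's underside. Grip it across y
- vise: grey machine vise fixed to the bench. Origin: centre of its foot on the bench; x points away from the robot along the jaws, y along the screw from the crank to the fixed jaw, z up. Flat bed 45 mm above the bench, x -65 to 65 mm. Jaws 110 mm long (x), tops 71 mm above the bench; fixed jaw's face at y = 70 mm. An end block (y -79 to -101 mm, 71 mm high, 80 mm long) holds the screw
- fixed_jaw (a point): middle of the top edge of the fixed jaw's gripping face, 70 mm above the bench, at x = 0, y = 70 mm in the vise frame
- jaw: the moving jaw, 110 mm long (x), 40 mm thick, 26 mm high, axes as the vise. Origin: middle of its gripping face (which looks to +y) at the lower edge, on the bed, at vise x = 0. Its vise y is -30 mm + 20 mm per turn of the crank (3.183 mm per rad). It pushes the unit along the bed onto the fixed jaw
- crank (a joint): crank angle, rad; 0 = arm straight up, jaws 100 mm apart; starts at 0 to 3.5. Clockwise seen from the crank end (looking along vise +y) grows it and closes the jaw. At q the knob is 37 sin q mm to vise +x, 37 cos q mm above the axis. Turning free takes 4 to 9 N at the knob; stays where left. Jaw meets the unit at about 10.7, then it stiffens steeply: 0.1 to 0.3 rad more is firm
- knob (a point): middle of the crank's black knob, a freely spinning sleeve 22 mm thick and 60 mm long, parallel to vise y, 37 mm from the axis; the crank arm is 34 to 44 mm from this point towards vise +y. Pinch it from above across vise x and carry it round the full circle without turning the gripper; apart from the crank nothing near is higher than 71 mm
- crank_axis (a point): point on the axis of the crank, level with the knob's middle: x = 0, y = -155 mm in the vise frame, 60 mm above the bench. The axis is parallel to vise y
- probe: fixed test probe stand; origin on the bench straight below the tip; axes as the vise. A 28 mm square column 90 mm to +x of the tip, 172 mm high, on a 90 mm square foot (+60 to +150 mm); an arm 148 to 168 mm high, 22 mm wide, reaches from it to 12 mm past the tip towards the robot; a 16 mm thick probe hangs from it, ending in a thin tip
- tip (a point): point of the downward probe tip, 88 mm above the bench, so 15 mm above the top of a unit lying on the bed. In vise y it is over the centre line of a unit that touches the fixed jaw (37 mm); in vise x it differs from day to day (30 to 60 mm)
- screwdriver: bystander: loose screwdriver 200 mm long with a blue handle, lying on the bench
- can: bystander: loose closed metal can 66 mm thick and 115 mm tall, standing
- interface_box: bystander: loose flat black plastic box 120 x 75 x 28 mm
There are look-alikes about, which are no part of the job. What is shaped like the unit but blue is not meant. There is more than one size of the probe; the job needs the smaller.

How it is judged:
By the outcome, as a careful person would: the job done as asked, in the order asked, and still so for the second after the job is handed in, with the robot touching nothing.
It also fails if it takes over 61 s, if anything falls off the work surface, if the arm or the gripper's body presses on something with over 40 N, if the wrist force passes 120 N, or if a joint passes its speed limit or range.

ROBOT

A 6-joint arm with a two-finger parallel gripper is mounted at the origin on the work surface. World frame = base frame: x ahead of the robot, y to its left, z up, the work surface at z = 0. Lengths are in m, angles in rad, forces in N, time in s.
With the tool pointing down it reaches from about 0.275 to 0.85 m from the base axis. Payload 19 kg.
Tool frame: the origin (TCP) lies at the very end of the fingers, on their centre line; the grasp point (between the pads) lies 19 mm behind it; z points along the fingers, y is the line along which they close (so a half turn about z gives the same grasp; the last joint's range is limited). The gripper opens to 85 mm and grips with 20 to 120 N. Pads are 22 mm wide; open, the fingers measure 114 mm over their backs; the gripper's body (76 mm by 85 mm) begins 54 mm behind the grasp point. The pads swing forward as they close: fully open they stand 13 mm farther back than shut.
Start: joints at [-0.134, 0.15, 1.437, -0, 1.554, -0.134], TCP at [0.575, -0, 0.231] pointing down, gripper open.
Joint ranges: [-2.8, 2.8], [-0.68, 2.1], [0.12, 2.68], [-1.39, 4.53], [0.16, 2.79], [-2.81, 2.81]. Speed limits (rad/s): [1.89, 1.89, 2.22, 3.01, 3.01, 3.01].

INTERFACE

Orientations are given as a unit quaternion [x, y, z, w].
In Python, from rig import manip gives the robot as it stands.
- The arm moves only by the tool arm_command, never from a script. Its argument "commands" is a list of rows, each a list of 6 numbers: the shift along the world's x, y, z in m, then the turn, a rotation vector about the world's x, y, z in rad. In form: [[tx, ty, tz, ax, ay, az], ...]. A call has 1 to 12 rows; each row is the pose to reach, as a shift and turn from the pose commanded when the call began; what a row does not reach only later rows make up. A row lasts 1/8 s, in which the tool goes at most 62.5 mm and 10.7 degrees, less where a joint would pass 70% of its speed; a pose out of reach is approached as far as the arm can. A call with a gripper value outside its range is refused whole. "fingers" is the opening, from 0 (shut) to 1 (fully open), set as the call begins (left out, the last holds). The fingers move at their own pace and stop on an object; the grip force is fixed at half the most. Time passes only in rows, so rows that repeat a pose let the fingers close. It gives the time, the measured TCP pose, the force, the opening and the grip force at its end, in the units of the state.
- manip.sense(): the state, without advancing time (a new reading comes with each control period).
- manip.read_camera(name): name is "scene" or "side" or "wrist"; returns the picture (384x512x3 uint8, red, green, blue); there is no depth.
- manip.camera_model(name): a dict with "fov_y" (degrees; the focal length in pixels is half the picture's height over the tangent of half this angle, whatever the lens; pixels are square), "cx", "cy" (the principal point, pixels), "k1" (the pictures are not rectified: a ray, as slopes to the right and down, at radius r is drawn at 1 + k1 r^2 times it, then the intrinsics apply), "camera_from_world" (4x4, takes a point from world to camera coordinates). Camera axes: x right, y up, looking along -z (the intrinsics and any distortion apply to the point x, -y, -z); pixel columns grow to the right and rows downward; lengths in m; the calibration is good to about 2 mm. A picture is of the moment at which its call begins: read the wrist's pose just before it. camera_model takes no time and is no camera call; for the wrist camera it gives the pose at the moment of the call.
- manip.hand_in(): hands the job in; it is judged then, once.
The state is a dict: "clock": time; "joint_positions": joint angles; "dq": joint speeds; "tau": joint torques, N m; "tcp_pos": TCP position; "tool_rot": TCP orientation; "contact_force": force on the tool from outside, world axes, zero at the start; "wrist_torque": the same for the moment, N m; "gripper_width": finger opening in m; "finger_force": force on a finger pad.
Only numpy, scipy, OpenCV 4.12 (cv2) and the standard library are available. Lean on these libraries where they do the work, as an engineer would, in place of code of your own. Each camera call takes 0.05 s, during which the arm holds its last target. There are 200 camera calls.

## Working session

There is one attempt and no reset: what is moved stays moved. The work goes in short steps, Python scripts to look and compute and a tool call to move; the robot and the scene stay as the last step left them, time stands still between calls to the robot, and variables do not carry over. Pictures are saved under pics/ and viewed, at most 10 in all, crops included, and the job is handed in when it is done.

Besides the shell and the picture viewer there is one more tool, called after "Request:" as a command line: name --pt "numbers of a row" for each row, then --argument value for the rest. arm_command: Moves the arm, as the interface text tells. Its arguments: {"type":"object","properties":{"commands":{"type":"array","items":{"type":"array","items":{"type":"number"}}},"fingers":{"type":"number"}},"required":["commands"]}

```bash
mkdir -p pics
cat > h.py <<'E'
import numpy as np, cv2
from rig import manip
def snap(n,f=None):
    m=manip.camera_model(n); im=manip.read_camera(n)
    if f: cv2.imwrite('pics/'+f,im[:,:,::-1])
    return im,m
def K(m): 
    f=192/np.tan(np.radians(m['fov_y'])/2); return np.array([[f,0,m['cx']],[0,f,m['cy']],[0,0,1.]])
def ray(m,uv):
    p=cv2.undistortPoints(np.array([[uv]],float),K(m),np.array([m['k1'],0,0,0.]))[0,0]
    T=np.array(m['camera_from_world']);R=T[:3,:3];o=-R.T@T[:3,3]
    d=R.T@np.array([p[0],-p[1],-1]);return o,d/np.linalg.norm(d)
def plane(m,uv,z):
    o,d=ray(m,uv);return o+d*(z-o[2])/d[2]
def tri(*a):
    A=np.zeros((3,3));b=np.zeros(3);L=[]
    for m,uv in a:
        o,d=ray(m,uv);P=np.eye(3)-np.outer(d,d);A+=P;b+=P@o;L.append((o,P))
    x=np.linalg.solve(A,b);return x,[np.linalg.norm(P@(x-o)) for o,P in L]
def proj(m,X):
    T=np.array(m['camera_from_world']);c=T[:3,:3]@np.array(X)+T[:3,3];x,y=c[0]/-c[2],-c[1]/-c[2]
    s=1+m['k1']*(x*x+y*y);k=K(m);return np.array([k[0,0]*x*s+k[0,2],k[1,1]*y*s+k[1,2]])
E
python3 - <<'E'
from h import *
a=[]
for n in ['scene','side','wrist']:
    im,m=snap(n,n+'0.png'); print(n,m['fov_y'],m['cx'],m['cy'],m['k1'],np.round(np.linalg.inv(m['camera_from_world']),3).tolist())
print(manip.sense())
E
```

```text
scene 50.55360864745732 257.4544733544365 194.5440935480182 0.0053025441893229525 [[-0.649, -0.57, 0.504, 1.087], [0.761, -0.485, 0.432, 0.593], [-0.002, 0.664, 0.748, 1.013], [0.0, 0.0, 0.0, 1.0]]
side 45.699060428664716 261.6472300850101 191.43090746999178 -0.1282161277895758 [[-0.976, 0.168, -0.139, 0.241], [-0.218, -0.773, 0.596, 1.0], [-0.007, 0.612, 0.791, 1.335], [0.0, 0.0, 0.0, 1.0]]
wrist 59.889354604212436 258.942608595788 191.54411379925853 -0.08571523673271433 [[1.0, -0.001, 0.001, 0.575], [0.001, 0.954, 0.301, 0.077], [-0.001, -0.301, 0.954, 0.374], [0.0, 0.0, 0.0, 1.0]]
{'clock': 0.15, 'joint_positions': array([-1.34010620e-01,  1.50835331e-01,  1.43779368e+00, -1.68621596e-06,
        1.55386489e+00, -1.34015408e-01]), 'dq': array([ 0.00012679,  0.00076063, -0.00191879,  0.00078489,  0.00039073,
        0.00043838]), 'tau': array([ 2.28272773e-03, -7.13383126e+01, -5.71041870e+01, -3.10331814e-05,
        7.20541226e-03, -6.05664604e-05]), 'tcp_pos': array([ 5.74815392e-01, -1.56621613e-06,  2.30879462e-01]), 'tool_rot': array([ 7.07105006e-01,  7.07108412e-01, -2.73879671e-04, -3.57846777e-04]), 'contact_force': array([ 0.115341  ,  0.89387443, -0.14803879]), 'wrist_torque': array([ 0.02956091,  0.07188713, -0.00298985]), 'finger_force': 0.0, 'gripper_width': 0.0854241020858406}
```

View pics/scene0.png

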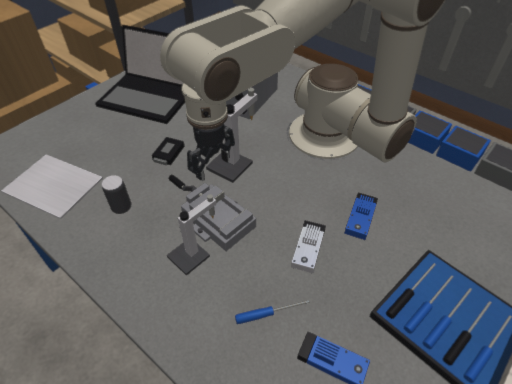

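View pics/side0.png

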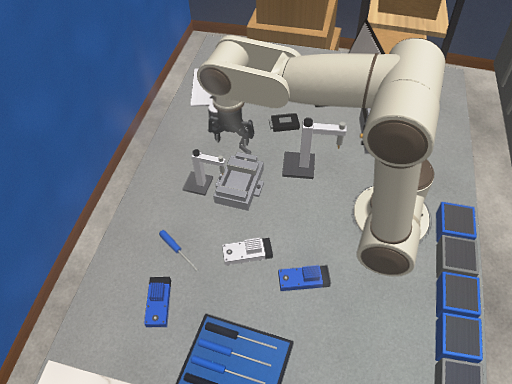

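The scene picture shows the silver unit at (310,245), with connector top right and spot bottom left. Candidates for it are the silver one (310,245), blue ones at (362,215) and (335,360), and the black box at (168,150). I choose the silver one. The vise is at (222,215), the small probe at (190,235) by the vise, and the large probe at (235,140) is the look-alike. The side picture shows the unit at (247,250), the vise at (240,180), the small probe at (200,175) and the large one at (305,150).

Run:
```python
from h import *
a=cv2.imread('pics/scene0.png')[165:285,165:335]; b=cv2.imread('pics/side0.png')[135:275,175:285]
a=cv2.resize(a,None,fx=2.75,fy=2.75,interpolation=cv2.INTER_CUBIC);b=cv2.resize(b,None,fx=3,fy=3,interpolation=cv2.INTER_CUBIC)
c=np.zeros((420,800,3),np.uint8);c[:a.shape[0],:a.shape[1]]=a;c[:b.shape[0],470:470+b.shape[1]]=b
cv2.imwrite('pics/crop1.png',c)
im=cv2.imread('pics/scene0.png')
S={n:manip.camera_model(n) for n in['scene','side']}
for n,p in [('scene',(310,245)),('side',(247,250)),('scene',(222,215)),('side',(240,180))]: print(n,p,plane(S[n],p,.03).round(3))
```

```text
scene (310, 245) [0.474 0.269 0.03 ]
side (247, 250) [0.464 0.265 0.03 ]
scene (222, 215) [ 0.56  -0.004  0.03 ]
side (240, 180) [ 0.559 -0.019  0.03 ]
```

View pics/crop1.png

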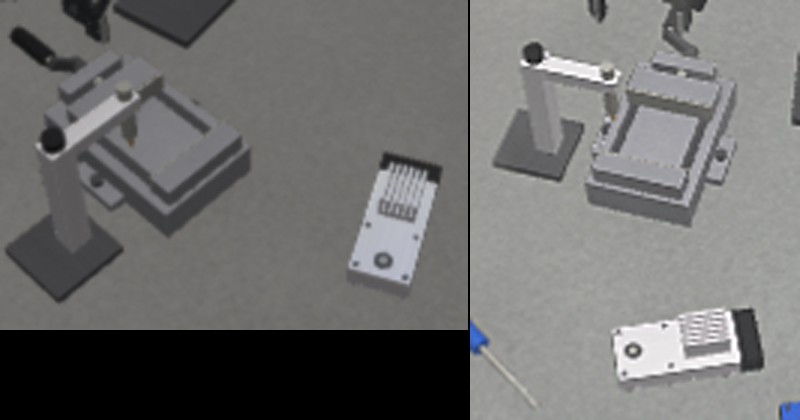

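View pics/wrist0.png

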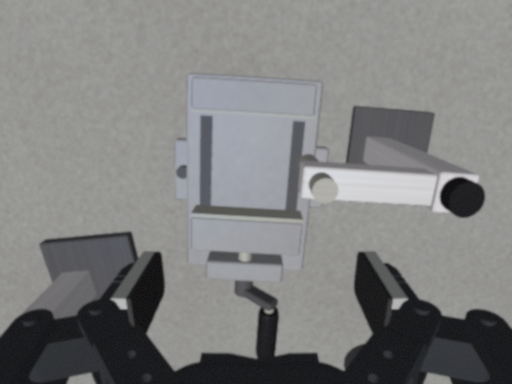

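The crops show the silver finned unit (scene about (310,245)) with its ringed spot at side px (229,252), so the choice is confirmed. The wrist picture shows the vise with the fixed jaw on top (edge about row 110), the moving jaw edge from (192,208) to (303,216), the knob near (267,330) and the tip about (308,160).

```bash
cat > m1.py <<'E'
from h import *
S={n:manip.camera_model(n) for n in['scene','side','wrist']}
tip=tri((S['scene'],(213,217.7)),(S['side'],(222.7,174.3)));print('tip',tip, plane(S['wrist'],(308,160),.088))
g=cv2.imread('pics/wrist0.png',0).astype(float)
# strongest horizontal-ish edges per column
gy=cv2.Sobel(cv2.GaussianBlur(g,(3,3),0),cv2.CV_64F,0,1)
for nm,r0,r1,c0,c1,z in [('fixed',104,120,215,292,.070),('movtop',200,216,200,298,.071),('movbot',208,224,200,298,.071),('fixback',70,86,200,315,.071)]:
    cs=np.arange(c0,c1); rs=r0+np.abs(gy[r0:r1,c0:c1]).argmax(0)
    p=np.polyfit(cs,rs,1); k=np.abs(np.polyval(p,cs)-rs)<1.5; p=np.polyfit(cs[k],rs[k],1)
    a,b=[plane(S['wrist'],(c,np.polyval(p,c)),z) for c in (c0,c1)]
    print(nm,k.mean(),np.polyval(p,[c0,c1]).round(1),a.round(4),b.round(4),'yaw',np.degrees(np.arctan2(b[1]-a[1],b[0]-a[0])).round(2))
for nm,c in [('fj L',(190,110)),('fj R',(320,114)),('mj L',(191,209)),('mj R',(303,219)),('backL',(189,75)),('backR',(322,80))]: print(nm,plane(S['wrist'],c,.071).round(4))
# knob by scene/side/wrist
print('spot',tri((S['scene'],(165+383/2.75,165+260/2.75)),(S['side'],(175+(633-470)/3,135+350/3))))
ks=(165+33/2.75,165+45/2.75);print('knob scene',[plane(S['scene'],ks,z).round(3) for z in(.03,.06,.09)],'wrist',[plane(S['wrist'],(267,330),z).round(3) for z in(.03,.06,.09)])
c=cv2.imread('pics/wrist0.png')[60:360,160:360];cv2.imwrite('pics/crop2.png',cv2.resize(c,None,fx=2,fy=2,interpolation=cv2.INTER_CUBIC))
E
python3 m1.py
```

```text
tip (array([0.61285278, 0.01503015, 0.08592399]), [np.float64(0.001909995497253763), np.float64(0.0019099954972538748)]) [0.6176305 0.0159983 0.088    ]
fixed 1.0 [109.9 114.6] [0.5354 0.0578 0.07  ] [0.6042 0.0536 0.07  ] yaw -3.48
movtop 0.4897959183673469 [214.6 208.1] [ 0.517  -0.0421  0.071 ] [ 0.6125 -0.0352  0.071 ] yaw 4.11
movbot 1.0 [212.9 218.6] [ 0.5171 -0.0403  0.071 ] [ 0.613  -0.0461  0.071 ] yaw -3.46
fixback 0.8695652173913043 [78.6 85.5] [0.5232 0.0848 0.071 ] [0.6237 0.079  0.071 ] yaw -3.33
fj L [0.5131 0.0579 0.071 ]
fj R [0.6292 0.0544 0.071 ]
mj L [ 0.5085 -0.0363  0.071 ]
mj R [ 0.6179 -0.0466  0.071 ]
backL [0.5137 0.0879 0.071 ]
backR [0.6296 0.0837 0.071 ]
spot (array([0.52067942, 0.28191131, 0.02322655]), [np.float64(0.0014212932883829479), np.float64(0.001421293288382776)])
knob scene [array([ 0.553, -0.217,  0.03 ]), array([ 0.569, -0.193,  0.06 ]), array([ 0.586, -0.168,  0.09 ])] wrist [array([ 0.585, -0.215,  0.03 ]), array([ 0.584, -0.19 ,  0.06 ]), array([ 0.583, -0.164,  0.09 ])]
```

View pics/crop2.png

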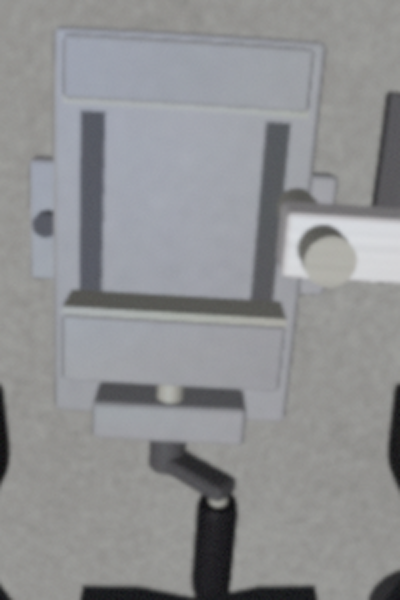

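The crop shows the fixed jaw's edge, the moving jaw's face edge (row about 217 in the full picture) and the knob's near end at about (268,310). That gives a vise yaw of about -3.45°, jaw gap of about 99 mm and crank angle of about 0.8. I move toward the unit and take a second wrist view of the tip on the way.

Request:
arm_command --pt "-0.04 0.05 0 0 0 0" --pt "-0.06 0.1 0 0 0 0" --pt "-0.06 0.1 0 0 0 0" --pt "-0.06 0.1 0 0 0 0" --fingers 1

```text
clock: 0.65
tcp_pos: [0.5151, 0.0999, 0.2312]
tool_rot: [0.707, 0.707, -0.0, 0.0]
contact_force: [0.7, -0.3, 0.7]
gripper_width: 0.0853
finger_force: 0.0
```

Run:
```python
from h import *
import pickle
im,m=snap('wrist','w1.png');pickle.dump(m,open('w1.pkl','wb'));s=manip.sense();print(s['tcp_pos'],s['clock'])
print('tip exp',proj(m,(.615,.016,.088)))
```

```text
[0.51523147 0.09945774 0.23112023] 0.7
tip exp [361.18231762 260.68702588]
```

Request:
arm_command --pt "-0.01 0.06 0 0 0 0" --pt "-0.02 0.12 0 0 0 0" --pt "-0.03 0.18 0 0 0 0" --pt "-0.03 0.21 0 0 0 0" --pt "-0.03 0.21 0 0 0 0" --pt "-0.03 0.21 0 0 0 0"

```text
clock: 1.45
tcp_pos: [0.4855, 0.309, 0.2309]
tool_rot: [0.707, 0.707, -0.0, -0.0]
contact_force: [0.0, -0.1, 0.1]
gripper_width: 0.0852
finger_force: 0.0
```

Run:
```python
from h import *
import pickle
im,m=snap('wrist','w2.png');pickle.dump(m,open('w2.pkl','wb'));s=manip.sense();print(s['tcp_pos'],s['clock'])
a=cv2.imread('pics/w1.png')[90:340,150:400];b=cv2.imread('pics/w2.png')[40:340,110:410]
c=np.hstack([cv2.resize(a,(400,400),interpolation=2),cv2.resize(b,(400,400),interpolation=2)])
cv2.imwrite('pics/crop3.png',c)
```

```text
[0.48555076 0.30878106 0.23103474] 1.5
```

View pics/crop3.png

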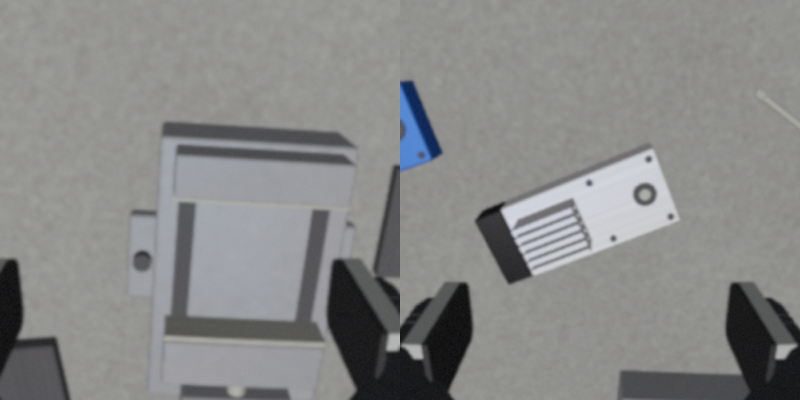

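The left half shows the fixed jaw edge at w1 px (259,214)-(366,221), with the tip hidden behind a finger. The right half shows the unit with its spot at w2 px (293,185.5), fins at about (223,213) and connector to the left.

```bash
cat > m2.py <<'E'
from h import *
import pickle
w1=pickle.load(open('w1.pkl','rb'));w2=pickle.load(open('w2.pkl','rb'))
im=cv2.imread('pics/w2.png');g=cv2.cvtColor(im,6)
# bright top
m=(g>165).astype(np.uint8);m[:, :150]=0;m[270:]=0
m=cv2.morphologyEx(m,cv2.MORPH_CLOSE,np.ones((15,15)));cs,_=cv2.findContours(m,0,2);c=max(cs,key=cv2.contourArea)
P=np.array([plane(w2,p[0],.028)[:2] for p in c],np.float32)
r=cv2.minAreaRect(P*1000);print('top rect mm',r,cv2.contourArea(c))
# spot: dark disc
x0,y0=293,185;w=g[y0-14:y0+15,x0-14:x0+15];d=(w<135).astype(np.uint8);cs,_=cv2.findContours(d,0,2);c=max(cs,key=cv2.contourArea);(u,v),rad=cv2.minEnclosingCircle(c);u+=x0-14;v+=y0-14
print('spot px',u,v,rad,plane(w2,(u,v),.028))
S={n:manip.camera_model(n) for n in['scene','side']}
for n,p in [('scene',(304.3,259.5)),('side',(229.3,251.7))]: print(n,tri((w2,(u,v)),(S[n],p)),plane(S[n],p,.028))
for p in [(259.4,214.4),(365.6,220.6)]: print('fj',plane(w1,p,.07))
# fixed jaw line in w1
gy=cv2.Sobel(cv2.GaussianBlur(cv2.imread('pics/w1.png',0).astype(float),(3,3),0),cv2.CV_64F,0,1)
cs=np.arange(275,345);e=np.polyval(np.polyfit([259.4,365.6],[214.4,220.6],1),cs).round().astype(int)
# min = bright->dark going down
rs=np.array([y-5+gy[y-5:y+6,x].argmin() for x,y in zip(cs,e)]);p=np.polyfit(cs,rs,1);print(np.abs(np.polyval(p,cs)-rs).max())
a,b=[plane(w1,(x,np.polyval(p,x)),.07) for x in(275,345)];print(a,b,np.degrees(np.arctan2(*(b-a)[1::-1])))
E
python3 m2.py
```

```text
top rect mm ((478.49591064453125, 265.9586181640625), (134.38967895507812, 65.90714263916016), 22.409717559814453) 6707.0
spot px 293.1666669845581 185.3333330154419 8.274893760681152 [0.5224591  0.28389218 0.028     ]
scene (array([0.52266447, 0.28369044, 0.02585835]), [np.float64(0.00041481408039704823), np.float64(0.00041481408039698345)]) [0.5239462  0.28479419 0.028     ]
side (array([0.52124512, 0.28279103, 0.02630685]), [np.float64(0.0015171793736466575), np.float64(0.0015171793736468867)]) [0.5194933  0.28311287 0.028     ]
fj [0.51551031 0.0575564  0.07      ]
fj [0.621168   0.05085003 0.07      ]
0.8290613244685403
[0.53084577 0.05432661 0.07      ] [0.60043253 0.05049249 0.07      ] -3.153717974804744
```

The unit is consistent: spot (0.5225, 0.2839), height about 26 mm, width 65.9 mm and yaw 22.4°. I need the tip better than the fixed views give, so I take two wrist views from the robot side.

Request:
arm_command --pt "0 -0.06 0 0 0 0" --pt "0 -0.12 0 0 0 0" --pt "0 -0.18 0 0 0 0" --pt "0 -0.24 0 0 0 0" --pt "0 -0.25 0 0 0 0" --pt "0 -0.25 0 0 0 0" --pt "0 -0.25 0 0 0 0"

```text
clock: 2.38
tcp_pos: [0.485, 0.0607, 0.2313]
tool_rot: [0.707, 0.707, 0.0, -0.0]
contact_force: [0.1, 0.6, 0.6]
gripper_width: 0.0854
finger_force: 0.0
```

Run:
```python
from h import *
import pickle
im,m=snap('wrist','w3.png');pickle.dump(m,open('w3.pkl','wb'));print(proj(m,(.615,.016,.088)))
```

```text
[396.53730598 223.51020525]
```

Request:
arm_command --pt "0 -0.05 0 0 0 0" --pt "0 -0.08 0 0 0 0" --pt "0 -0.08 0 0 0 0" --pt "0 -0.08 0 0 0 0"

```text
clock: 2.92
tcp_pos: [0.4851, -0.019, 0.2312]
tool_rot: [0.707, 0.707, 0.0, -0.0]
contact_force: [0.1, 0.4, 0.0]
gripper_width: 0.0854
finger_force: 0.0
```

Run:
```python
from h import *
import pickle
im,m=snap('wrist','w4.png');pickle.dump(m,open('w4.pkl','wb'))
L=[]
for f in ['w3','w4']:
    mm=pickle.load(open(f+'.pkl','rb'));c=proj(mm,(.615,.016,.088)).round().astype(int);x,y=c-40;print(f,x,y)
    L.append(cv2.resize(cv2.imread(f'pics/{f}.png')[y:y+80,x:x+80],(400,400),interpolation=2))
cv2.imwrite('pics/crop4.png',np.hstack(L))
```

```text
w3 357 184
w4 368 99
```

View pics/crop4.png

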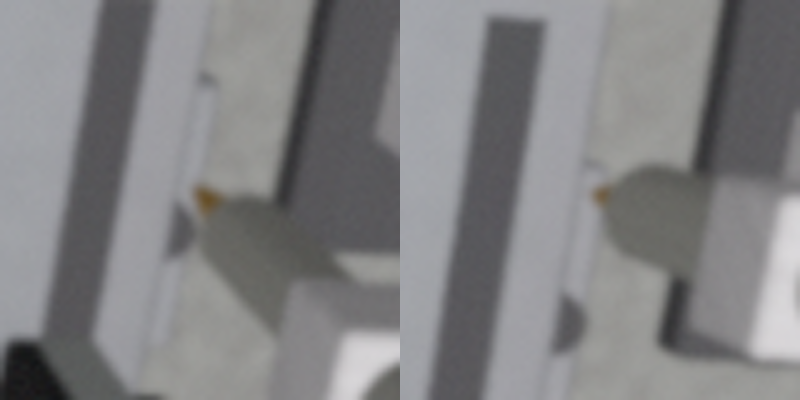

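The tip is clear in both views: w3 px (395.6,221.2) and w4 px (406.4,137.4). I triangulate it and measure the jaw edges there too.

Run:
```python
from h import *
import pickle
M={f:pickle.load(open(f+'.pkl','rb')) for f in['w1','w2','w3','w4']}
S={n:manip.camera_model(n) for n in['scene','side']}
a=(M['w3'],(395.6,221.2));b=(M['w4'],(406.4,137.4))
print(tri(a,b),tri(a,b,(S['scene'],(213,217.7)),(S['side'],(222.7,174.3))))
print(plane(*a,.088),plane(*b,.088))
F=np.array([.569,.054]);t=np.radians(-3.35);u=np.array([np.cos(t),np.sin(t)]);v=np.array([-u[1],u[0]]);O=F-.07*v
T=tri(a,b)[0][:2];print('O',O,'tip vise',(T-O)@u,(T-O)@v,'axis',O-.155*v)
```

```text
(array([0.61493247, 0.01728307, 0.08540539]), [np.float64(6.2904591561449255e-06), np.float64(6.290459156027311e-06)]) (array([0.61342783, 0.01735194, 0.08818924]), [np.float64(0.001084669740035795), np.float64(0.00040433720346340146), np.float64(0.0015365638056805183), np.float64(0.002812210774674745)])
[0.61377244 0.01836507 0.088     ] [0.61375915 0.0176511  0.088     ]
O [ 0.56490953 -0.01588038] tip vise 0.04799954015915426 0.036029884152159436 axis [ 0.55585207 -0.17061552]
```

The tip is at (0.6137, 0.018), vise y 36 mm against 37 expected, so it agrees. Now I go to the fins at (0.4485, 0.2534) with a turn of +1.962.

Request:
arm_command --pt "0 0.05 0 0 0 0" --pt "0 0.1 0 0 0 0.18" --pt "-0.01 0.15 0 0 0 0.36" --pt "-0.02 0.2 0 0 0 0.54" --pt "-0.03 0.24 0 0 0 0.72" --pt "-0.0365 0.2744 0 0 0 0.9" --pt "-0.0365 0.2744 0 0 0 1.08" --pt "-0.0365 0.2744 -0.02 0 0 1.26" --pt "-0.0365 0.2744 -0.04 0 0 1.44" --pt "-0.0365 0.2744 -0.06 0 0 1.62" --pt "-0.0365 0.2744 -0.09 0 0 1.8" --pt "-0.0365 0.2744 -0.11 0 0 1.962"

```text
clock: 4.47
tcp_pos: [0.4475, 0.2553, 0.12]
tool_rot: [-0.198, 0.98, -0.0, -0.001]
contact_force: [1.0, 0.3, 0.2]
gripper_width: 0.0856
finger_force: 0.0
```

Request:
arm_command --pt "0 0 0 0 0 0" --pt "0 0 0 0 0 0" --pt "0 0 0 0 0 0"

```text
clock: 4.85
tcp_pos: [0.4488, 0.2548, 0.1223]
tool_rot: [-0.193, 0.981, 0.0, 0.001]
contact_force: [-0.9, -0.3, 1.1]
gripper_width: 0.0855
finger_force: 0.0
```

Run:
```python
from h import *
from scipy.spatial.transform import Rotation as R
s=manip.sense();r=R.from_quat(s['tool_rot']).as_matrix();print(s['tcp_pos'],s['joint_positions'].round(3),np.degrees(np.arctan2(r[1,1],r[0,1])),r[:,2])
print('want y dir 112.4')
```

```text
[0.4487816  0.2547784  0.12229127] [ 0.367  0.091  1.729 -0.     1.32  -1.593] 112.3088428583227 [ 1.40918665e-03  4.51161829e-04 -9.99998905e-01]
want y dir 112.4
```

Request:
arm_command --pt "0 -0.001 -0.04 0 0 0" --pt "0 -0.001 -0.075 0 0 0" --pt "0 -0.001 -0.089 0 0 0" --pt "0 -0.001 -0.089 0 0 0"

```text
clock: 5.35
tcp_pos: [0.4485, 0.2534, 0.0324]
tool_rot: [-0.194, 0.981, -0.0, -0.0]
contact_force: [0.1, -0.4, 0.6]
gripper_width: 0.0852
finger_force: 0.0
```

Request:
arm_command --pt "0 0 0 0 0 0" --pt "0 0 0 0 0 0" --pt "0 0 0 0 0 0" --pt "0 0 0 0 0 0" --pt "0 0 0 0 0 0" --pt "0 0 0 0 0 0" --fingers 0.3

```text
clock: 6.1
tcp_pos: [0.4489, 0.2535, 0.0333]
tool_rot: [-0.194, 0.981, 0.0, 0.001]
contact_force: [-2.4, -1.7, 9.7]
gripper_width: 0.0388
finger_force: 61.5
```

The grip is good (38.8 mm on the fins). Lift, then carry to above the vise, 50 mm short of the probe.

Request:
arm_command --pt "0 0 0.03 0 0 0" --pt "0 0 0.07 0 0 0" --pt "0 -0.02 0.09 0 0 -0.08" --pt "0 -0.06 0.09 0 0 -0.2" --pt "0 -0.11 0.09 0 0 -0.32" --pt "0.01 -0.16 0.09 0 0 -0.4495" --pt "0.025 -0.2 0.09 0 0 -0.4495" --pt "0.035 -0.23 0.09 0 0 -0.4495" --pt "0.035 -0.231 0.09 0 0 -0.4495" --pt "0.035 -0.231 0.09 0 0 -0.4495" --pt "0.035 -0.231 0.09 0 0 -0.4495"

```text
clock: 7.48
tcp_pos: [0.4832, 0.0231, 0.1223]
tool_rot: [0.029, 1.0, 0.0, -0.0]
contact_force: [-0.5, -0.4, -3.6]
gripper_width: 0.0388
finger_force: 61.9
```

Run:
```python
from h import *
from scipy.spatial.transform import Rotation as R
im,m=snap('scene','s5.png');im2,m2=snap('side','d5.png')
s=manip.sense();r=R.from_quat(s['tool_rot']).as_matrix();print(s['tcp_pos'],np.degrees(np.arctan2(r[1,1],r[0,1])),r[:,2],s['contact_force'],s['gripper_width'])
a=im[150:290,150:310,::-1];b=im2[110:250,170:330,::-1]
cv2.imwrite('pics/crop5.png',np.hstack([cv2.resize(a,(400,350),interpolation=2),cv2.resize(b,(400,350),interpolation=2)]))
```

```text
[0.48330141 0.02306791 0.12233348] 86.72169124325217 [ 2.81168528e-05 -4.73923755e-05 -9.99999998e-01] [-0.54737145 -0.5963295  -3.57632307] 0.03893412850011524
```

View pics/crop5.png

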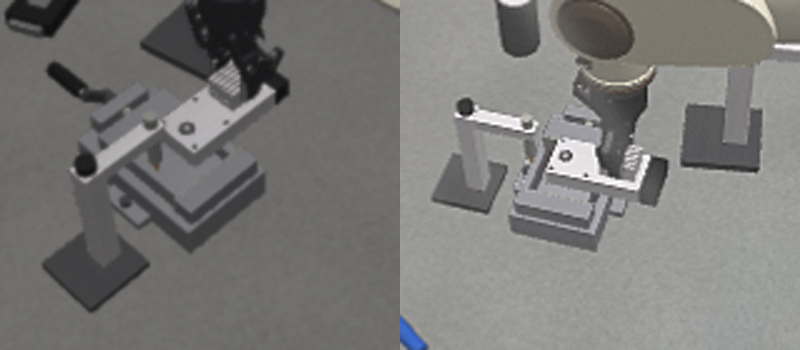

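The pictures show the held unit level, spot towards the probe (scene (225,201), side (236,172)), and above the vise short of the tip. Lower it.

Request:
arm_command --pt "0 0 -0.02 0 0 0" --pt "0 0 -0.036 0 0 0" --pt "0 0 -0.041 0 0 0" --pt "0 0 -0.041 0 0 0"

```text
clock: 8.07
tcp_pos: [0.4834, 0.0225, 0.0812]
tool_rot: [0.029, 1.0, -0.0, -0.0]
contact_force: [-0.3, 1.1, -2.4]
gripper_width: 0.0391
finger_force: 61.9
```

Request:
arm_command --pt "0 0 -0.002 0 0 0" --pt "0 0 -0.004 0 0 0" --pt "0 0 -0.004 0 0 0"

```text
clock: 8.45
tcp_pos: [0.4837, 0.0224, 0.0783]
tool_rot: [0.029, 1.0, -0.0, 0.0]
contact_force: [-6.0, 0.3, 9.7]
gripper_width: 0.039
finger_force: 63.5
```

Run:
```python
from h import *
m=manip.camera_model('scene');m2=manip.camera_model('side')
x,e=tri((m,(224.8,200.8)),(m2,(236.4,172.4)));t=np.radians(-3.28);print(x,e,'exp',np.array([.4833,.0231])+.08*np.array([np.cos(t),np.sin(t)]))
```

```text
[0.56012194 0.01558206 0.11276106] [np.float64(0.0002532344308450536), np.float64(0.00025323443084501474)] exp [0.56316895 0.01852276]
```

Request:
arm_command --pt "0.01 -0.0006 0.001 0 0 0" --pt "0.02 -0.0012 0.001 0 0 0" --pt "0.03 -0.0018 0.001 0 0 0" --pt "0.04 -0.0024 0.001 0 0 0" --pt "0.05 -0.0029 0.001 0 0 0" --pt "0.05 -0.0029 0.001 0 0 0" --pt "0.05 -0.0029 0.001 0 0 0"

```text
clock: 9.32
tcp_pos: [0.5339, 0.0194, 0.0784]
tool_rot: [0.029, 1.0, -0.0, 0.0]
contact_force: [2.3, -0.7, 0.4]
gripper_width: 0.039
finger_force: 62.6
```

Request:
arm_command --pt "0 0.001 0 0 0 0" --pt "0 0.002 0 0 0 0" --pt "0 0.003 0 0 0 0" --pt "0 0.003 0 0 0 0"

```text
clock: 9.82
tcp_pos: [0.5334, 0.0225, 0.0784]
tool_rot: [0.029, 1.0, -0.0, -0.0]
contact_force: [-2.1, -3.4, 3.7]
gripper_width: 0.0386
finger_force: 62.8
```

Request:
arm_command --pt "0 0.001 0 0 0 0" --pt "0 0.001 0 0 0 0"

```text
clock: 10.07
tcp_pos: [0.5333, 0.0226, 0.0784]
tool_rot: [0.029, 1.0, -0.001, -0.0]
contact_force: [-2.1, -12.9, 3.7]
gripper_width: 0.0392
finger_force: 62.9
```

Request:
arm_command --pt "0 0.001 0 0 0 0" --pt "0 0.001 0 0 0 0"

```text
clock: 10.32
tcp_pos: [0.5333, 0.0227, 0.0784]
tool_rot: [0.029, 1.0, -0.002, -0.0]
contact_force: [-3.8, -21.3, 6.2]
gripper_width: 0.039
finger_force: 63.1
```

Run:
```python
from h import *
im,m=snap('scene','s6.png');im2,m2=snap('side','d6.png');im3,m3=snap('wrist','w6.png')
a=im[185:245,180:240,::-1];b=im2[140:200,200:260,::-1]
cv2.imwrite('pics/crop6.png',np.hstack([cv2.resize(a,(400,400),interpolation=2),cv2.resize(b,(400,400),interpolation=2)]))
s=manip.sense();print(s['tcp_pos'],s['contact_force'])
t=np.radians(-3.3);sp=s['tcp_pos'][:2]+.08*np.array([np.cos(t),np.sin(t)]);print(sp)
for q in(m,m2): print('pred spot',proj(q,[*sp,.073]),'tip',proj(q,(.6137,.018,.088)),'below tip',proj(q,(.6137,.018,.073)))
```

```text
[0.53333079 0.02265483 0.07845115] [ -3.52301482 -19.52825474   4.69854114]
[0.61319813 0.01804971]
pred spot [213.69545581 220.47449017] tip [213.13642301 217.38065971] below tip [213.56262539 220.56901115]
pred spot [222.46989881 177.72404657] tip [222.02620442 175.01800353] below tip [222.33922298 177.69074583]
```

View pics/crop6.png

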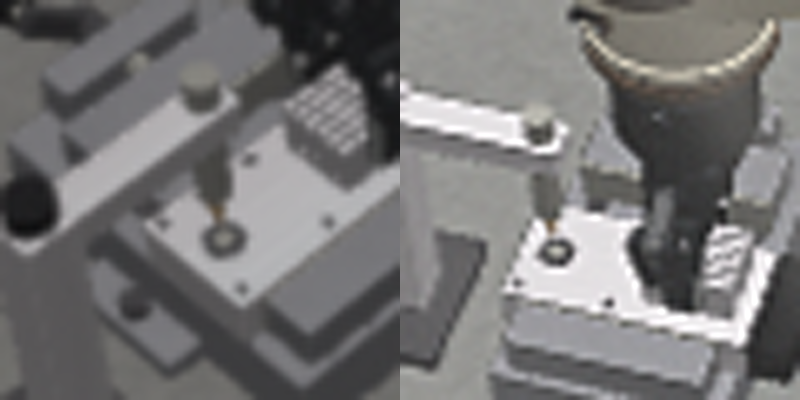

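The crop shows the unit flat in the vise against the fixed jaw (contact force came at the predicted y), with the spot directly below the tip (spot at scene (213,220) and side (223,177)). I make a 1 mm trim in +x, release, rise and check with the wrist camera.

Request:
arm_command --pt "0.0005 -0.0015 0 0 0 0" --pt "0.001 -0.0015 0 0 0 0" --pt "0.001 -0.0015 0 0 0 0" --pt "0.001 -0.0015 0 0 0 0"

```text
clock: 10.98
tcp_pos: [0.5334, 0.0225, 0.0783]
tool_rot: [0.029, 1.0, -0.001, -0.001]
contact_force: [-13.0, -8.5, 11.4]
gripper_width: 0.039
finger_force: 63.8
```

Request:
arm_command --pt "0 0 0 0 0 0" --pt "0 0 0 0 0 0" --pt "0 0 0 0 0 0" --pt "0 0 0 0 0 0" --fingers 0.9

```text
clock: 11.48
tcp_pos: [0.5345, 0.0231, 0.0782]
tool_rot: [0.029, 1.0, 0.0, -0.0]
contact_force: [-1.0, -0.7, 0.1]
gripper_width: 0.0768
finger_force: 0.0
```

Request:
arm_command --pt "0 0 0.05 0 0 0" --pt "0 0 0.1 0 0 0" --pt "-0.02 0 0.153 0 0 0" --pt "-0.049 -0.01 0.153 0 0 -0.18" --pt "-0.049 -0.01 0.153 0 0 -0.36" --pt "-0.049 -0.01 0.153 0 0 -0.54" --pt "-0.049 -0.01 0.153 0 0 -0.72" --pt "-0.049 -0.01 0.153 0 0 -0.9" --pt "-0.049 -0.01 0.153 0 0 -1.08" --pt "-0.049 -0.01 0.153 0 0 -1.26" --pt "-0.049 -0.01 0.153 0 0 -1.44" --pt "-0.049 -0.01 0.153 0 0 -1.572"

```text
clock: 12.98
tcp_pos: [0.4854, 0.013, 0.2313]
tool_rot: [0.73, 0.684, -0.0, -0.0]
contact_force: [-0.4, -0.3, 0.1]
gripper_width: 0.0765
finger_force: 0.0
```

Request:
arm_command --pt "0 0 0 0 0 0" --pt "0 0 0 0 0 0" --pt "0 0 0 0 0 0"

```text
clock: 13.35
tcp_pos: [0.4855, 0.013, 0.2313]
tool_rot: [0.727, 0.686, -0.0, -0.0]
contact_force: [-0.9, 0.4, 0.0]
gripper_width: 0.0768
finger_force: 0.0
```

Run:
```python
from h import *
import pickle
from scipy.spatial.transform import Rotation as R
im,m=snap('wrist','w7.png');pickle.dump(m,open('w7.pkl','wb'))
s=manip.sense();r=R.from_quat(s['tool_rot']).as_matrix();print(s['tcp_pos'],np.degrees(np.arctan2(r[1,1],r[0,1])),s['clock'])
c=proj(m,(.6137,.018,.08)).round().astype(int);x,y=c-40;print(x,y,proj(m,(.6137,.018,.073)),proj(m,(.6137,.018,.088)))
a=cv2.resize(cv2.imread('pics/w7.png')[y:y+80,x:x+80],(400,400),interpolation=2)
cv2.imwrite('pics/crop7.png',np.hstack([a,cv2.resize(cv2.imread('pics/w7.png'),(400,300)).__getitem__(slice(None)).repeat(1,0) if 0 else cv2.copyMakeBorder(cv2.resize(cv2.imread('pics/w7.png'),(400,300)),0,100,0,0,0)]))
```

```text
[0.48546851 0.01300853 0.23126007] -3.3259927965293667 13.4
358 122 [395.52145887 160.75044917] [401.99916112 164.34682644]
```

View pics/crop7.png

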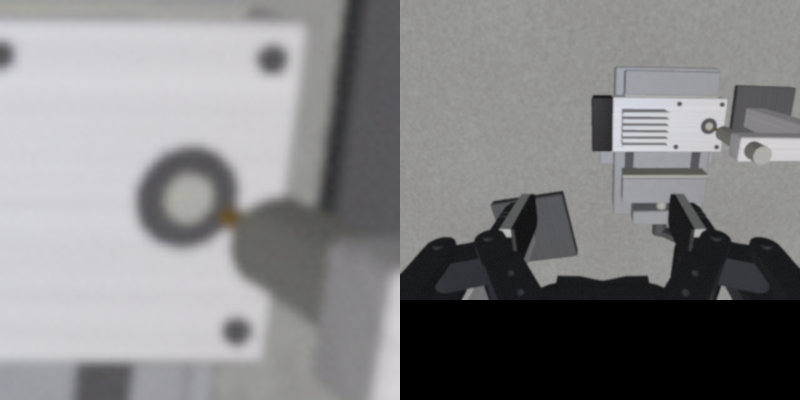

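The crop shows the spot centre at px (395.0,160.8), with (395.5,160.8) predicted for a spot exactly under the tip, so it is centred to about 0.5 mm. Next is the crank. I have used all ten views, so I measure the knob by mask from two wrist places.

Request:
arm_command --pt "0.05 0 0 0 0 0" --pt "0.097 -0.02 0 0 0 0" --pt "0.097 -0.07 0 0 0 0" --pt "0.097 -0.103 0 0 0 0" --pt "0.097 -0.103 0 0 0 0" --pt "0.097 -0.103 0 0 0 0" --pt "0.097 -0.103 0 0 0 0"

```text
clock: 14.28
tcp_pos: [0.5825, -0.0891, 0.2314]
tool_rot: [0.727, 0.686, 0.0, 0.0]
contact_force: [0.1, 0.2, -0.1]
gripper_width: 0.0765
finger_force: 0.0
```

```bash
cat > knob.py <<'E'
from h import *
import pickle,sys
f=sys.argv[1];im,m=snap('wrist',f+'.png');pickle.dump(m,open(f+'.pkl','wb'));s=manip.sense();print(s['tcp_pos'],s['clock'])
g=cv2.cvtColor(im,cv2.COLOR_RGB2GRAY);mask=(g<50).astype(np.uint8)
n,L,st,ce=cv2.connectedComponentsWithStats(mask)
for i in range(1,n):
    if st[i,4]>80: print(st[i],ce[i].round(1))
c=proj(m,(.583,-.172,.085));print('expected knob',c)
x,y=c.astype(int)
for r in range(y-40,y+50,8): print(r,''.join('#' if v<40 else '+' if v<75 else '.' for v in g[r,x-50:x+50:2]),x-50)
E
python3 knob.py w8
```

```text
[ 0.582497   -0.08916188  0.23139892] 14.325
[ 441   13   47   43 1620] [464.1  34.4]
[    0   171   512   213 27218] [252.6 340.5]
[243 211  27   9  84] [255.5 215.2]
[ 255  230   20   60 1050] [264.2 260.2]
expected knob [264.38821346 258.48197765]
218 ...................++++++++++..................... 214
226 ..........................++...................... 214
234 .....................###+.++##+................... 214
242 .....................##+++####+................... 214
250 .....................##+++####+................... 214
258 .....................#+++#####+................... 214
266 .....................###+#####+................... 214
274 .....................##+######+................... 214
282 .....................###+#####.................... 214
290 .................................................. 214
298 .................................................. 214
306 .................................................. 214
```

Request:
arm_command --pt "-0.03 -0.03 0 0 0 0" --pt "-0.05 -0.03 0 0 0 0" --pt "-0.05 -0.03 0 0 0 0" --pt "-0.05 -0.03 0 0 0 0"

```text
clock: 14.82
tcp_pos: [0.533, -0.1196, 0.2315]
tool_rot: [0.728, 0.686, 0.0, 0.0]
contact_force: [0.1, 0.0, 0.1]
gripper_width: 0.0769
finger_force: 0.0
```

```bash
python3 knob.py w9
```

```text
[ 0.53307195 -0.11960048  0.23128934] 14.875
[304 197  23  62 976] [314.7 230.3]
[    0   250   512   134 29841] [262.8 337.9]
expected knob [314.85216051 227.01179857]
187 ...........................++++................... 264
195 .................................................. 264
203 .....................###+++++###.................. 264
211 .....................###+++++##+.................. 264
219 .....................##+++++###+.................. 264
227 ....................+##+++++###................... 264
235 ....................+##++++####................... 264
243 ....................+##++++###+................... 264
251 ....................+##+++####............##+..... 264
259 .......................+++++.............+#####+.. 264
267 .........................................########+ 264
275 ........................................+######### 264
```

Run:
```python
from h import *
import pickle
M=[pickle.load(open(f+'.pkl','rb')) for f in('w8','w9')]
x,e=tri((M[0],(264.8,259.7)),(M[1],(315,228)));print(x,e)
t=np.radians(-3.35);u=np.array([np.cos(t),np.sin(t)]);v=np.array([-u[1],u[0]])
fin=np.array([.5338,.0228]);O=fin+.033*u-.037*v
for O in (O,np.array([.5649,-.0159])):
  A=O-.155*v;d=x[:2]-A;print('A',A,'knob rel',d@u,d@v,x[2]-.06,'q',np.arctan2(d@u,x[2]-.06),'r',np.hypot(d@u,x[2]-.06))
```

```text
[ 0.58324677 -0.1732394   0.0849076 ] [np.float64(0.00017646743609528378), np.float64(0.0001764674360952613)]
A [ 0.55552405 -0.17080027] knob rel 0.027817885982170346 -0.0008149779750780573 0.024907595947840824 q 0.8405392396615698 r 0.03733929721376564
A [ 0.55584254 -0.17063514] knob rel 0.02750958647638579 -0.0009984438629030816 0.024907595947840824 q 0.8349974807588181 r 0.03711018302302812
```

The knob is at (0.5832, -0.1732, 0.0849), radius 37.2 mm and q about 0.84, all consistent. Grip it.

Request:
arm_command --pt "0.03 -0.04 0 0 0 0" --pt "0.05 -0.0554 -0.03 0 0 0" --pt "0.05 -0.0554 -0.08 0 0 0" --pt "0.05 -0.0554 -0.13 0 0 0" --pt "0.05 -0.0554 -0.163 0 0 0" --pt "0.05 -0.0554 -0.163 0 0 0" --pt "0.05 -0.0554 -0.163 0 0 0"

```text
clock: 15.75
tcp_pos: [0.5834, -0.1755, 0.0697]
tool_rot: [0.728, 0.686, 0.0, 0.001]
contact_force: [-0.2, -1.1, 0.7]
gripper_width: 0.0773
finger_force: 0.0
```

Request:
arm_command --pt "0 0 0 0 0 0" --pt "0 0 0 0 0 0" --pt "0 0 0 0 0 0" --pt "0 0 0 0 0 0" --pt "0 0 0 0 0 0" --pt "0 0 0 0 0 0" --fingers 0.1

```text
clock: 16.5
tcp_pos: [0.5827, -0.1755, 0.0686]
tool_rot: [0.728, 0.686, 0.0, 0.0]
contact_force: [1.2, -0.4, 4.9]
gripper_width: 0.0192
finger_force: 58.5
```

Run:
```python
import numpy as np
r=.037;u=(.9983,-.058)
for a in (.838,4.438,8.038):
    q=a+.3*np.arange(1,13);d=r*(np.sin(q)-np.sin(a));print([[round(x*u[0],4),round(x*u[1],4),round(z,4)] for x,z in zip(d,r*(np.cos(q)-np.cos(a)))])
```

```text
[[np.float64(0.0061), np.float64(-0.0004), np.float64(-0.0092)], [np.float64(0.0092), np.float64(-0.0005), np.float64(-0.0199)], [np.float64(0.009), np.float64(-0.0005), np.float64(-0.0309)], [np.float64(0.0055), np.float64(-0.0003), np.float64(-0.0414)], [np.float64(-0.0009), np.float64(0.0001), np.float64(-0.0504)], [np.float64(-0.0096), np.float64(0.0006), np.float64(-0.0572)], [np.float64(-0.02), np.float64(0.0012), np.float64(-0.061)], [np.float64(-0.031), np.float64(0.0018), np.float64(-0.0616)], [np.float64(-0.0417), np.float64(0.0024), np.float64(-0.0589)], [np.float64(-0.0511), np.float64(0.003), np.float64(-0.0531)], [np.float64(-0.0585), np.float64(0.0034), np.float64(-0.0449)], [np.float64(-0.063), np.float64(0.0037), np.float64(-0.0348)]]
[[np.float64(-0.0014), np.float64(0.0001), np.float64(0.011)], [np.float64(0.0006), np.float64(-0.0), np.float64(0.0219)], [np.float64(0.0056), np.float64(-0.0003), np.float64(0.0317)], [np.float64(0.0133), np.float64(-0.0008), np.float64(0.0396)], [np.float64(0.0231), np.float64(-0.0013), np.float64(0.0448)], [np.float64(0.0339), np.fl
[... 470 characters left out ...]
4)], [np.float64(-0.0102), np.float64(0.0006), np.float64(-0.0194)], [np.float64(-0.019), np.float64(0.0011), np.float64(-0.0259)], [np.float64(-0.0295), np.float64(0.0017), np.float64(-0.0296)], [np.float64(-0.0405), np.float64(0.0024), np.float64(-0.03)], [np.float64(-0.0511), np.float64(0.003), np.float64(-0.0271)], [np.float64(-0.0605), np.float64(0.0035), np.float64(-0.0212)], [np.float64(-0.0677), np.float64(0.0039), np.float64(-0.0128)], [np.float64(-0.072), np.float64(0.0042), np.float64(-0.0027)], [np.float64(-0.0732), np.float64(0.0043), np.float64(0.0083)], [np.float64(-0.0711), np.float64(0.0041), np.float64(0.0192)], [np.float64(-0.0659), np.float64(0.0038), np.float64(0.0289)]]
```

Request:
arm_command --pt "0.0061 -0.0004 -0.0092 0 0 0" --pt "0.0092 -0.0005 -0.0199 0 0 0" --pt "0.009 -0.0005 -0.0309 0 0 0" --pt "0.0055 -0.0003 -0.0414 0 0 0"

```text
clock: 17.0
tcp_pos: [0.5877, -0.1757, 0.0267]
tool_rot: [0.728, 0.686, -0.0, -0.0]
contact_force: [-10.2, 1.5, 13.1]
gripper_width: 0.0191
finger_force: 59.8
```

Request:
arm_command --pt "-0.0064 0.0004 -0.009 0 0 0" --pt "-0.0151 0.0009 -0.0158 0 0 0" --pt "-0.0255 0.0015 -0.0196 0 0 0" --pt "-0.0365 0.0021 -0.0202 0 0 0" --pt "-0.0472 0.0027 -0.0175 0 0 0" --pt "-0.0566 0.0033 -0.0117 0 0 0" --pt "-0.064 0.0037 -0.0035 0 0 0" --pt "-0.0685 0.004 0.0066 0 0 0"

```text
clock: 18.0
tcp_pos: [0.5194, -0.1716, 0.0333]
tool_rot: [0.728, 0.686, 0.0, 0.0]
contact_force: [8.9, 0.2, -5.5]
gripper_width: 0.019
finger_force: 59.1
```

Request:
arm_command --pt "-0.0014 0.0001 0.011 0 0 0" --pt "0.0006 0 0.0219 0 0 0" --pt "0.0056 -0.0003 0.0317 0 0 0" --pt "0.0133 -0.0008 0.0396 0 0 0" --pt "0.0231 -0.0013 0.0448 0 0 0" --pt "0.0339 -0.002 0.047 0 0 0" --pt "0.0449 -0.0026 0.0458 0 0 0" --pt "0.055 -0.0032 0.0415 0 0 0" --pt "0.0634 -0.0037 0.0343 0 0 0" --pt "0.0693 -0.004 0.025 0 0 0" --pt "0.0722 -0.0042 0.0143 0 0 0" --pt "0.0719 -0.0042 0.0033 0 0 0"

```text
clock: 19.5
tcp_pos: [0.5915, -0.1759, 0.0371]
tool_rot: [0.728, 0.686, -0.0, -0.0]
contact_force: [-11.7, 1.1, 8.8]
gripper_width: 0.019
finger_force: 61.2
```

Request:
arm_command --pt "-0.0036 0.0002 -0.0104 0 0 0" --pt "-0.0102 0.0006 -0.0194 0 0 0" --pt "-0.019 0.0011 -0.0259 0 0 0" --pt "-0.0295 0.0017 -0.0296 0 0 0" --pt "-0.0405 0.0024 -0.03 0 0 0" --pt "-0.0511 0.003 -0.0271 0 0 0" --pt "-0.0605 0.0035 -0.0212 0 0 0"

```text
clock: 20.38
tcp_pos: [0.5314, -0.1724, 0.0159]
tool_rot: [0.728, 0.686, 0.0, 0.0]
contact_force: [7.5, 0.7, -2.8]
gripper_width: 0.0194
finger_force: 60.0
```

```bash
cat > q.py <<'E'
from h import *
s=manip.sense();p=s['tcp_pos']
# grip centre offset: TCP z 0.019 below (start 0.0686 <-> knob 0.0849)
dx=(p[0]-.5557)/.9983;dz=p[2]+.0163-.06
print(p,'q mod',np.arctan2(dx,dz)%(2*np.pi),'r',np.hypot(dx,dz),s['contact_force'],s['clock'])
E
python3 q.py
```

```text
[ 0.53144488 -0.17236196  0.01591395] q mod 3.860088823677126 r 0.03691043798347959 [ 7.50676245  0.74488122 -2.80472911] 20.375
```

Request:
arm_command --pt "-0.0039 0.0002 0.004 0 0 0" --pt "-0.0072 0.0004 0.0084 0 0 0" --pt "-0.0104 0.0006 0.015 0 0 0" --pt "-0.0104 0.0006 0.015 0 0 0"

```text
clock: 20.88
tcp_pos: [0.5204, -0.1717, 0.0311]
tool_rot: [0.728, 0.686, 0.0, -0.0]
contact_force: [-1.0, 3.6, 3.4]
gripper_width: 0.0193
finger_force: 60.4
```

```bash
python3 q.py
```

```text
[ 0.52043142 -0.17173461  0.0311325 ] q mod 4.370617619515574 r 0.03749739078818225 [-0.99992643  3.61928796  3.40929338] 20.875
```

Request:
arm_command --pt "-0.0006 0 0.0018 0 0 0" --pt "-0.0011 0.0001 0.0036 0 0 0" --pt "-0.0011 0.0001 0.0036 0 0 0"

```text
clock: 21.25
tcp_pos: [0.5194, -0.1717, 0.0341]
tool_rot: [0.728, 0.686, 0.0, -0.0]
contact_force: [3.7, 1.9, -3.0]
gripper_width: 0.0191
finger_force: 59.7
```

```bash
python3 q.py
```

```text
[ 0.51939213 -0.17165784  0.03408339] q mod 4.453892203641567 r 0.03761959687033084 [ 3.67719541  1.94693107 -3.02376764] 21.25
```

Request:
arm_command --pt "-0.0004 0 0.0018 0 0 0" --pt "-0.0008 0 0.0036 0 0 0" --pt "-0.0008 0 0.0036 0 0 0"

```text
clock: 21.62
tcp_pos: [0.5185, -0.1716, 0.0371]
tool_rot: [0.728, 0.686, 0.0, -0.0]
contact_force: [8.0, 2.6, -15.0]
gripper_width: 0.0192
finger_force: 59.4
```

```bash
python3 q.py
```

```text
[ 0.51853    -0.17159128  0.03707582] q mod 4.536321051384725 r 0.03781795661545187 [  8.00858787   2.64006775 -14.99131459] 21.625
```

The jaw has met the unit (15 N at the knob) and the stiffening has begun. Wind a little more.

Request:
arm_command --pt "-0.0002 0 0.0018 0 0 0" --pt "-0.0004 0 0.0036 0 0 0" --pt "-0.0004 0 0.0036 0 0 0"

```text
clock: 22.0
tcp_pos: [0.5179, -0.1715, 0.0399]
tool_rot: [0.728, 0.686, -0.0, -0.001]
contact_force: [11.6, 0.7, -26.0]
gripper_width: 0.019
finger_force: 59.7
```

```bash
python3 q.py
```

```text
[ 0.51792213 -0.17147499  0.03989263] q mod 4.612114695864436 r 0.038033250246521294 [ 11.64658922   0.71892731 -26.02094633] 22.0
```

Request:
arm_command --pt "-0.0001 0 0.0015 0 0 0" --pt "-0.0001 0 0.003 0 0 0" --pt "-0.0001 0 0.003 0 0 0"

```text
clock: 22.38
tcp_pos: [0.5176, -0.1714, 0.0422]
tool_rot: [0.728, 0.686, -0.0, -0.001]
contact_force: [14.5, -1.3, -35.5]
gripper_width: 0.019
finger_force: 59.9
```

```bash
python3 q.py
```

```text
[ 0.51756927 -0.17138169  0.04217482] q mod 4.672479554529816 r 0.03822610080701263 [ 14.49345693  -1.3428985  -35.48536091] 22.375
```

About 10.95 rad and 35 N at the knob, which is firm. Ease off, release and rise.

Request:
arm_command --pt "0.001 0 -0.0015 0 0 0" --pt "0.001 0 -0.0015 0 0 0"

```text
clock: 22.62
tcp_pos: [0.518, -0.1715, 0.0408]
tool_rot: [0.728, 0.686, -0.001, -0.001]
contact_force: [6.4, -2.4, -29.2]
gripper_width: 0.0185
finger_force: 60.6
```

Request:
arm_command --pt "0 0 0 0 0 0" --pt "0 0 0 0 0 0" --pt "0 0 0 0 0 0" --pt "0 0 0 0 0 0" --pt "0 0 0 0 0 0" --fingers 0.8

```text
clock: 23.25
tcp_pos: [0.5191, -0.1717, 0.043]
tool_rot: [0.728, 0.686, -0.0, 0.0]
contact_force: [-0.2, 0.2, -0.2]
gripper_width: 0.068
finger_force: 0.0
```

Request:
arm_command --pt "0 0 0.05 0 0 0" --pt "0 0 0.1 0 0 0" --pt "0 0 0.15 0 0 0" --pt "0 0 0.19 0 0 0" --pt "-0.01 0.05 0.19 0 0 0" --pt "-0.02 0.1 0.19 0 0 0" --pt "-0.033 0.165 0.19 0 0 0" --pt "-0.033 0.184 0.19 0 0 0" --pt "-0.033 0.184 0.19 0 0 0" --pt "-0.033 0.184 0.19 0 0 0"

```text
clock: 24.5
tcp_pos: [0.4862, 0.0118, 0.2328]
tool_rot: [0.728, 0.686, -0.0, 0.0]
contact_force: [1.3, -0.7, -0.1]
gripper_width: 0.0681
finger_force: 0.0
```

Run:
```python
from h import *
im,m=snap('wrist','w10.png');s=manip.sense();print(s['tcp_pos'],s['clock'],s['contact_force'])
g=cv2.cvtColor(im,cv2.COLOR_RGB2GRAY)
e=proj(m,(.6137,.018,.073));print('spot expected',e,'tip exp',proj(m,(.6137,.018,.088)))
x0,y0=e.round().astype(int);d=(g[y0-16:y0+17,x0-16:x0+17]<135).astype(np.uint8)
cs,h=cv2.findContours(d,cv2.RETR_CCOMP,cv2.CHAIN_APPROX_NONE)
for c,hh in zip(cs,h[0]):
    if cv2.contourArea(c)>15:
        (u,v),r=cv2.minEnclosingCircle(c);print('contour',u+x0-16,v+y0-16,r,'hole' if hh[3]>=0 else 'outer',plane(m,(u+x0-16,v+y0-16),.073))
# unit orientation in the vise
mk=(g>165).astype(np.uint8);mk=cv2.morphologyEx(mk,cv2.MORPH_OPEN,np.ones((3,3)))
n,L,st,ce=cv2.connectedComponentsWithStats(mk)
for i in range(1,n):
    if st[i,4]>1500:
        c=max(cv2.findContours((L==i).astype(np.uint8),0,2)[0],key=cv2.contourArea)
        P=np.array([plane(m,p[0],.073)[:2]*1000 for p in c],np.float32);print(cv2.minAreaRect(P))
```

```text
[0.48618355 0.01148571 0.23279   ] 24.55 [ 0.3224312   0.433834   -0.14335121]
spot expected [394.23958344 158.79648343] tip exp [400.63777089 162.29216159]
contour 398.7444438934326 163.74444389343262 15.91786003112793 outer [0.61835084 0.01299389 0.073     ]
contour 394.08490562438965 159.38679313659668 5.717189788818359 hole [0.61358331 0.01744016 0.073     ]
((565.3524169921875, 20.699235916137695), (69.12779998779297, 134.6927032470703), 86.60226440429688)
((697.152587890625, -17.800451278686523), (33.13504409790039, 89.40382385253906), 87.0087661743164)
```

The wrist picture, measured by mask, puts the spot at (0.6136, 0.0174) against the tip at (0.6137, 0.018). The unit yaw matches the vise and the arm is clear, so I hand in.

```bash
python3 -c "
from rig import manip
print(manip.hand_in())"
```

```text
the job is handed in; nothing more can be done
None
```

The job is handed in at about 24.6 s of the 61 s: the unit lies flat and right way up in the vise, its spot within about 1 mm of the point under the tip, clamped at about 10.95 rad (35 N at the knob); nothing else was touched on purpose, but I did not check the probe stand or bystanders afterwards and have no verdict yet.

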